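Free the eccentric lock and push the circuit board into the test connector

TASK

Push the cam's lever with the outside of the fingers until it points straight ahead along the slide, towards the connector end, so that the cam is at its low point; only then push the board carriage forward by its upright plate until it is fully home in the connector, and leave the lever where it is. Nothing is to be gripped: never take the lever or the plate between the fingers, and do not move or lift the meter, tin and screwdriver lying around.

Things in the scene. Friction and masses are not known exactly. Their poses are not given: they have to be found in the camera images.
- jig: Grey test jig fixed to the bench; base plate 12 mm thick, x -110 to 125, y -120 to 65 mm. Origin on the bench; x: the way the carriage slides home (away from the robot, to the black connector block, top 42 mm above the bench), y left of that, z up. On it: the steel carriage with the green circuit board and, to its right (-y), the eccentric cam (27 mm high) below its lever.
- cam (a joint): Lever and cam angle, rad. 0: low point faces the follower, lever points along the jig's x, over the lobe. Positive: lever swung clockwise seen from above, to the right (-y; 1.57 = square to the slide) and on back. Starts at 1.3 to 2.2 (carriage stopped 9 to 21 mm short); push it back anticlockwise. Range -0.6 to 2.35, no stop at 0. Friction 0.35 N m (5 N at 70 mm out), no spring, stays where left.
- cam_axis (a point): Point on the cam's upright axle, at the height of the lever's top face, 48 mm above the bench; at x = 21, y = -85 mm in the jig's frame. x axis along the lever, outward.
- lever_mid (a point): Point on the middle line of the lever's top face, 65 mm out from the axle, 48 mm above the bench; x axis along the lever, outward. The lever is a dark steel bar 14 mm wide, 18 mm high (30 to 48 mm above the bench), from the axle to 92 mm out, with an upright round black knob 22 mm across centred 95 mm out, 28 to 50 mm above the bench.
- follower (a point): Middle of the top front edge of the follower, the carriage's steel side arm that meets the cam, 25.5 mm above the bench; the arm reaches 20 mm back from here and 18 mm further to the right (-y). Axes as the jig's.
- carriage (a joint): How far the carriage has slid forward along the jig's x axis, m: starts at 0 to 0.010, 0.040 = fully home against its end stop with the board's edge in the connector. Dry friction about 3 N, no spring. With the cam at its low point the way is free to the stop; otherwise the cam blocks it.
- push_plate (a point): Middle of the top edge of the carriage's upright aluminium push plate, 58 mm above the bench, at the carriage's robot-side end. The plate is 8 mm thick along the jig's x (rear face 4 mm behind this point), 64 mm wide along the jig's y, and stands 13 to 58 mm above the bench. Axes as the jig's.
- meter: Grey hand-held meter lying flat, 150 x 76 x 32 mm, loose bystander; origin under its middle, x along its length.
- tin: Round metal tin, 59 mm across, 35 mm high, loose bystander; origin under its middle.
- driver: Screwdriver with black handle, 180 mm long, 26 mm thick, lying beyond the jig, loose bystander; origin on the bench under its middle, x towards its tip.

How it is judged:
On the way, in this order (a step that is already met when the one before it is completed fails the run):
1. the cam stands at its low point (lever within 0.25 rad of straight ahead) while the carriage is still within 10 mm of where it started (value of joint cam between -0.25 and 0.25 rad and distance of push_plate from where it was at the start of the episode below 0.01 m), for 0.2 s.
2. the carriage is fully home (within 2 mm of its stop) with the cam still at its low point (value of joint cam between -0.25 and 0.25 rad and value of joint carriage above 0.038 m), for 0.2 s.
At the end, for the whole second after the job is handed in: The carriage is within 2 mm of fully home (joint above 0.038 m) and the lever within 0.25 rad of straight ahead, both at rest (all of step 2 and velocity of joint carriage between -0.005 and 0.005 m/s and velocity of joint cam between -0.05 and 0.05 rad/s); the robot touches nothing.
It fails at once if the carriage is pushed forward (more than 10 mm) while the cam is not at its low point (over 0.3 rad off) (distance of push_plate from where it was at the start of the episode above 0.01 m and (value of joint cam above 0.3 rad or value of joint cam below -0.3 rad)).
It fails at once if the lever is taken between the fingers ((x of the grasp point in the frame of lever_mid between -0.06 and 0.03 m and y of the grasp point in the frame of lever_mid between -0.005 and 0.005 m and z of the grasp point in the frame of lever_mid between -0.03 and 0.01 m) or (x of the grasp point in the frame of lever_mid between 0.022 and 0.038 m and y of the grasp point in the frame of lever_mid between -0.008 and 0.008 m and z of the grasp point in the frame of lever_mid between -0.03 and 0.01 m)).
It fails at once if the push plate is taken between the fingers (x of the grasp point in the frame of push_plate between -0.004 and 0.004 m and y of the grasp point in the frame of push_plate between -0.034 and 0.034 m and z of the grasp point in the frame of push_plate between -0.045 and 0.01 m).
It fails at once if the meter, tin or screwdriver is moved or lifted by more than 20 mm (distance of any of meter, tin, driver from where it was at the start of the episode above 0.02 m).
It also fails if it takes over 43 s, if anything falls off the work surface, if the arm or the gripper's body presses on something with over 40 N, if the wrist force passes 120 N, or if a joint passes its speed limit or range.

ROBOT

A 6-joint arm with a two-finger parallel gripper is mounted at the origin on the work surface. World frame = base frame: x ahead of the robot, y to its left, z up, the work surface at z = 0. Lengths are in m, angles in rad, forces in N, time in s.
With the tool pointing down it reaches from about 0.35 to 0.775 m from the base axis. Payload 5.5 kg.
Tool frame: the origin (TCP) lies at the very end of the fingers, on their centre line; the grasp point (between the pads) lies 19 mm behind it; z points along the fingers, x is the direction in which the jaws open and shut, and the axes are right-handed (so a half turn about z gives the same grasp; the last joint's range is limited). The gripper opens to 85 mm and grips with 20 to 120 N. Pads are 22 mm wide; open, the fingers measure 114 mm over their backs; the gripper's body (76 mm by 85 mm) begins 54 mm behind the grasp point. The pads swing forward as they close: fully open they stand 13 mm farther back than shut.
Start: joints at [1.081, 0.313, 0.046, 1.304, 0, 1.431], TCP at [0.197, 0.54, 0.204] pointing down, gripper open.
Joint ranges: [-2.76, 2.76], [-0.86, 1.69], [-1.03, 1.26], [-2.2, 2.34], [-1.47, 1.5], [-3.14, 3.14]. Speed limits (rad/s): [2.57, 2.57, 3.14, 3.14, 3.14, 3.14].

INTERFACE

Orientations are given as a unit quaternion [w, x, y, z].
In Python, from workcell import monitor, eyes, ticket gives the robot as it stands.
- The arm moves only by the tool send_rows, never from a script. Its argument "targets" is a list of rows, each a list of 5 numbers: the shift along the world's x, y, z in m, then the turn about the world's z in degrees, then the closure in counts, from 0 (fully open) to 255 (shut). A call has 1 to 12 rows; each row shifts and turns the commanded pose from where the row before left it; what a row does not reach is not made up. A row lasts 1/10 s, in which the tool goes at most 50 mm and 8.59 degrees, less where a joint would pass 70% of its speed; a pose out of reach is approached as far as the arm can. A call is refused whole if a number of a shift passes 0.05 or a number of a turn 8.59, either way. A call with a gripper value outside its range is refused whole. The fingers move at their own pace and stop on an object; "newtons" is the grip in N (left out, the last holds). Time passes only in rows, so rows that do not move let the fingers close. It gives the time, the measured TCP pose, the force and the opening at its end, in the units of the state.
- monitor.get_state(): the state, without advancing time (a new reading comes with each control period).
- eyes.read_camera(name): name is "scene" or "top" or "wrist"; returns a dict with "img" (400x640x3 uint8, red, green, blue), "z_map" (400x640 float32, m along the optical axis (not along the pixel's ray), 0 where there is no reading), "camera_matrix" (3x3 intrinsics, pixels), "k1" (the pictures are not rectified: a ray, as slopes to the right and down, at radius r is drawn at 1 + k1 r^2 times it, then the intrinsics apply), "pose" (4x4, takes a point from camera to world coordinates); the wrist camera has in their place "T_tool_cam" (4x4, takes a point from camera to tool coordinates, whose origin is the TCP and whose axes are the tool frame's). Camera axes: x right, y down, z forward; pixel columns grow to the right and rows downward; lengths in m; the calibration is good to about 2 mm. A picture is of the moment at which its call begins: read the wrist's pose just before it.
- ticket.hand_in(): hands the job in, once; it reports no verdict.
Trained networks look in the newest picture that a camera, given by its name, has taken for a name from the list of things; names that differ only in an ending like _2 or _b are one class to them, and where a whole thing is asked for, a point or a joint stands for the part that bears it (a point fixed in the world has none). Each returns a list of dicts, best first, with "conf" (0 to 1); they miss things now and then, are a little off and sometimes report something else, mostly with a low value. They report only what shows in the picture. A call takes as long as a camera call.
- eyes.spot_in(name, camera): "xyz" ([x, y, z] in m, in world coordinates, good to about 4 mm: the middle of the surface that is visible of it).
- eyes.tip_of(name, camera): "xyz" ([x, y, z] in m, in world coordinates, good to about 4 mm: a listed point, or the origin of a listed thing).
The state is a dict: "clock": time; "joint_pos": joint angles; "qvel": joint speeds; "tau": joint torques, N m; "tcp_pos": TCP position; "orientation": TCP orientation; "wrist_force": force on the tool from outside, world axes, zero at the start; "ft_torque": the same for the moment, N m; "finger_gap": finger opening in m.
Only numpy, scipy, OpenCV 4.12 (cv2) and the standard library are available. Lean on these libraries where they do the work, as an engineer would, in place of code of your own. Each camera call takes 0.05 s, during which the arm holds its last target.

## Working session

There is one attempt and no reset: what is moved stays moved. The work goes in short steps, Python scripts to look and compute and a tool call to move; the robot and the scene stay as the last step left them, time stands still between calls to the robot, and variables do not carry over. Pictures are saved under pics/ and viewed, and the job is handed in when it is done.

Besides the shell and the picture viewer there is one more tool, called after ">>>" by a JSON object that holds its "api" and its "payload". send_rows: Moves the arm, as the interface text tells. Its arguments: {"type":"object","properties":{"targets":{"type":"array"},"newtons":{"type":"number"}},"required":["targets"]}

```bash
mkdir -p pics; ls; python3 - <<'E'
from workcell import monitor, eyes, ticket
import cv2,numpy as np
s=monitor.get_state();print({k:np.round(v,3) for k,v in s.items()})
for c in ["top","scene"]:
    r=eyes.read_camera(c);cv2.imwrite(f"pics/{c}0.png",r["img"][:,:,::-1])
    print(c,r["camera_matrix"].tolist(),r["k1"],np.round(r["pose"],3).tolist())
    for n in ["jig","cam_axis","lever_mid","follower","push_plate","meter","tin","driver"]:
        print(n,[(np.round(d["xyz"],3).tolist(),round(d["conf"],2)) for d in eyes.tip_of(n,c)[:3]])
E
```

```text
pics
{'clock': np.float64(0.0), 'joint_pos': array([ 1.081,  0.314,  0.045,  1.304, -0.   ,  1.431]), 'qvel': array([-0.001, -0.   ,  0.001,  0.002,  0.001, -0.   ]), 'tau': array([-2.0000e-03, -4.8063e+01,  2.9853e+01,  1.9000e-02, -0.0000e+00,
       -0.0000e+00]), 'tcp_pos': array([0.197, 0.54 , 0.203]), 'orientation': array([ 0.   ,  0.819,  0.573, -0.001]), 'wrist_force': array([ 0.23 , -0.399, -0.569]), 'ft_torque': array([ 0.004, -0.027, -0.004]), 'finger_gap': np.float64(0.085)}
top [[476.5562620129555, 0.0, 316.98758766711757], [0.0, 476.5562620129555, 206.8955733167247], [0.0, 0.0, 1.0]] -0.0544491090554707 [[-0.01, -0.995, 0.102, 0.541], [-1.0, 0.01, 0.003, 0.018], [-0.004, -0.102, -0.995, 0.965], [0.0, 0.0, 0.0, 1.0]]
jig [([0.558, -0.033, -0.003], 0.89)]
cam_axis [([0.596, -0.113, 0.043], 0.8)]
lever_mid [([0.624, -0.173, 0.046], 0.64), ([0.48, -0.052, 0.058], 0.41)]
follower [([0.548, -0.127, 0.031], 0.79)]
push_plate [([0.477, -0.051, 0.06], 0.83)]
meter [([0.63, -0.298, -0.0], 0.98)]
tin [([0.505, 0.123, 0.0], 0.58)]
driver [([0.744, -0.011, -0.002], 0.73), ([0.504, 0.121, -0.001], 0.63)]
scene [[510.5683680047477, 0.0, 323.7596799076231], [0.0, 510.5683680047477, 190.99308066420306], [0.0, 0.0, 1.0]] -0.018505710876627512 [[-0.862, 0.383, -0.332, 1.019], [0.507, 0.665, -0.549, 0.707], [0.01, -0.641, -0.767, 1.021], [0.0, 0.0, 0.0, 1.0]]
jig [([0.559, -0.036, 0.001], 0.79), ([0.548, -0.13, 0.028], 0.67)]
cam_axis [([0.594, -0.111, 0.047], 0.8)]
lever_mid []
follower [([0.549, -0.129, 0.024], 0.77)]
push_plate [([0.478, -0.05, 0.056], 0.69)]
meter [([0.629, -0.301, 0.002], 0.69)]
tin [([0.505, 0.124, 0.004], 0.57)]
driver [([0.739, -0.014, 0.004], 0.87)]
```

View pics/top0.png

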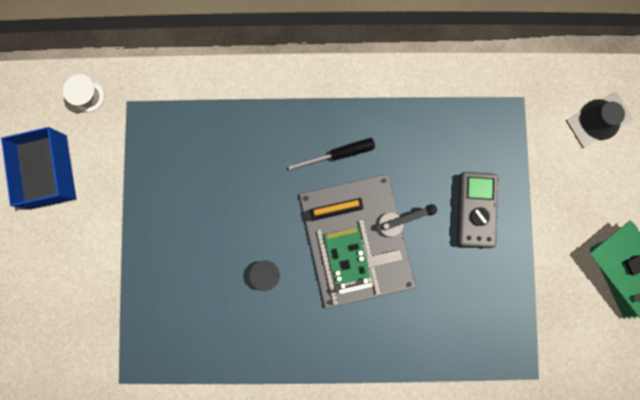

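View pics/scene0.png

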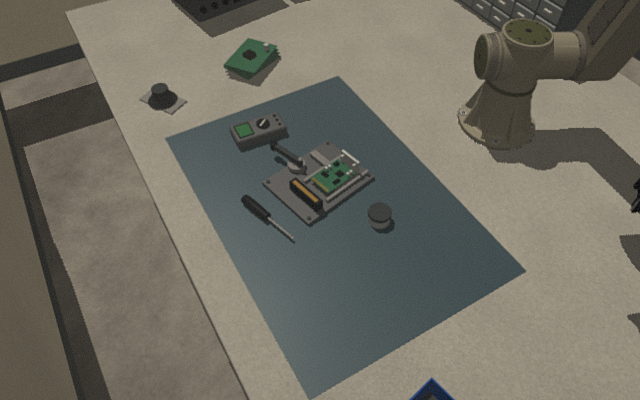

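```bash
cat > h.py <<'E'
import cv2,numpy as np
from workcell import monitor, eyes, ticket
def ray(r,u,v):
    K=r["camera_matrix"];d=np.array([(u-K[0,2])/K[0,0],(v-K[1,2])/K[1,1]]);s=d.copy()
    for _ in range(20): s=d/(1+r["k1"]*(s@s))
    return s
def atz(r,u,v,z,P=None):
    P=r["pose"] if P is None else P
    s=ray(r,u,v);d=P[:3,:3]@np.array([*s,1]);return P[:3,3]+d*(z-P[2,3])/d[2]
def proj(r,X,P=None):
    P=r["pose"] if P is None else P
    c=(np.asarray(X)-P[:3,3])@P[:3,:3];s=c[...,:2]/c[...,2:];q=(s**2).sum(-1,keepdims=True)
    K=r["camera_matrix"];return s*(1+r["k1"]*q)*[K[0,0],K[1,1]]+[K[0,2],K[1,2]]
E
python3 - <<'E'
from h import *
r=eyes.read_camera("top")
im=r["img"][140:320,280:520,::-1]
cv2.imwrite("pics/top_crop.png",cv2.resize(im,None,fx=3.3,fy=3.3,interpolation=cv2.INTER_CUBIC))
np.save("top.npy",r,allow_pickle=True)
E
```

```text
(no output)
```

View pics/top_crop.png

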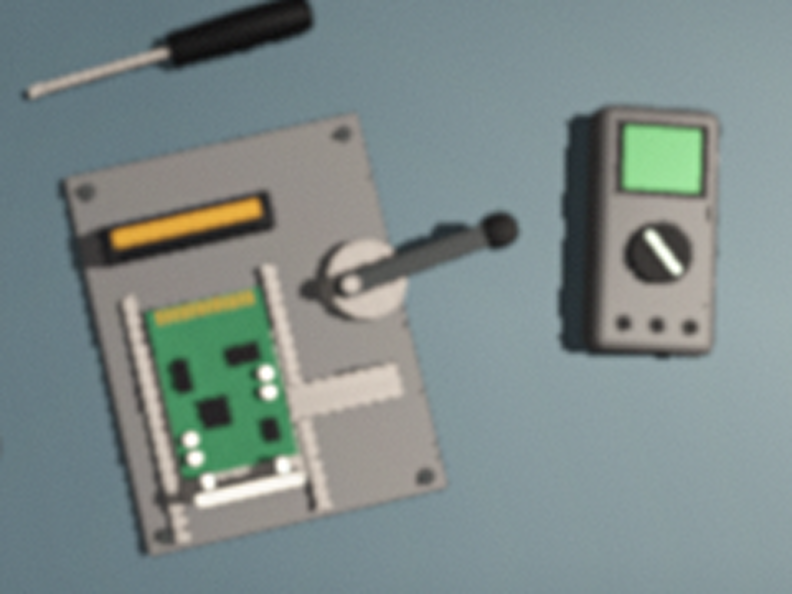

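The crop shows the base corners at (64,180), (355,115), (445,487) and (145,552), the axle at (350,284), the knob at (499,230), and the plate's top edge from (197,501) to (303,478).

```bash
python3 - <<'E'
from h import *
r=np.load("top.npy",allow_pickle=True).item()
px=lambda x,y,z:atz(r,280+(x+.5)/3.3-.5,140+(y+.5)/3.3-.5,z)
C=[(64,180),(355,115),(445,487),(145,552)]
W=np.array([px(*c,.012)[:2] for c in C])
J=np.array([(125,65),(125,-120),(-110,-120),(-110,65)])/1e3
z=(W-W.mean(0))@[1,1j];q=(J-J.mean(0))@[1,1j]
a=(np.conj(q)@z);yaw=np.angle(a);R=np.array([[np.cos(yaw),-np.sin(yaw)],[np.sin(yaw),np.cos(yaw)]])
t=W.mean(0)-R@J.mean(0)
print("jig",t,"yaw",yaw,np.degrees(yaw),"scale",abs(a)/(abs(q)**2).sum(),"res",(W-(J@R.T+t)).round(4).tolist())
ax=px(350,284,.048)[:2];kn=px(499,230,.050)[:2]
print("axle",ax,"model",R@[.021,-.085]+t,"knob",kn,np.linalg.norm(kn-ax))
d=kn-ax;print("cam",yaw-np.arctan2(d[1],d[0]))
m=R@[.021,-.085]+t; d=kn-m;print("cam2",yaw-np.arctan2(d[1],d[0]))
for p in [(197,501),(303,478)]: 
  w=px(*p,.058)[:2];print("plate",w,R.T@(w-t))
for p in [(20,92),(310,15)]: print("driver",px(*p,.013))
for p in [(605,108),(600,350)]: print("meter left edge",px(*p,.032))
E
```

```text
jig [ 0.5583259  -0.03138852] yaw 0.20758965052565895 11.894010845715968 scale 0.9851428719459407 res [[-0.0024, -0.0014], [-0.0021, 0.0008], [0.0014, 0.0005], [0.0031, 0.0001]]
axle [ 0.59726952 -0.11151898] model [ 0.59639371 -0.11023547] knob [ 0.62784551 -0.19946711] 0.09311156900512764
cam 1.4437978836358047
cam2 1.4395091614883024
plate [ 0.47367685 -0.01997223] [-0.08047876  0.02861751]
plate [ 0.48601149 -0.08068553] [-0.08092207 -0.0333345 ]
driver [0.7195149  0.08324683 0.013     ]
driver [ 0.76589854 -0.09592744  0.013     ]
meter left edge [ 0.70279431 -0.27067233  0.032     ]
meter left edge [ 0.55736649 -0.26169425  0.032     ]
```

>>> {"api": "send_rows", "payload": {"targets": [[0.0215,-0.04,0,-2.8,255],[0.0215,-0.04,0,-2.8,255],[0.0215,-0.04,0,-2.8,255],[0.0215,-0.04,0,-2.8,255],[0.0215,-0.04,0,-2.8,255],[0.0215,-0.04,0,-2.8,255],[0.0215,-0.04,0,-2.8,255],[0.0215,-0.04,0,-2.8,255],[0.0215,-0.04,0,-2.8,255]]}}

```text
clock: 1.85
tcp_pos: [0.3912, 0.1786, 0.2039]
orientation: [0.0, 0.925, 0.38, 0.001]
wrist_force: [0.4, 0.9, 0.0]
finger_gap: 0.0005
```

>>> {"api": "send_rows", "payload": {"targets": [[0.0215,-0.04,0,-2.8,255],[0.0215,-0.04,0,-2.8,255],[0.0215,-0.04,0,-2.8,255],[0.0215,-0.04,0,-2.8,255],[0.0215,-0.04,0,-2.8,255],[0.0215,-0.04,0,-2.8,255],[0.0215,-0.04,0,-2.8,255],[0.0215,-0.04,0,-2.8,255],[0.0215,-0.04,0,-2.8,255],[0,0,0,0,255]]}}

```text
clock: 2.85
tcp_pos: [0.5861, -0.185, 0.2019]
orientation: [0.001, 0.986, 0.167, 0.0]
wrist_force: [0.0, 1.0, -0.7]
finger_gap: -0.0
```

```bash
python3 - <<'E'
from h import *
from scipy.spatial.transform import Rotation as Ro
s=monitor.get_state();P=np.eye(4);q=s["orientation"];P[:3,:3]=Ro.from_quat(np.roll(q,-1)).as_matrix();P[:3,3]=s["tcp_pos"]
print(s["clock"],s["tcp_pos"],P[:3,:3].round(3),np.degrees(np.arctan2(P[1,0],P[0,0])),s["finger_gap"],s["joint_pos"])
r=eyes.read_camera("wrist");T=P@r["T_tool_cam"]
cv2.imwrite("pics/w1.png",r["img"][:,:,::-1]); print(r["T_tool_cam"].round(3).tolist())
for n in ["cam_axis","lever_mid","push_plate","follower"]: print(n,[(np.round(d["xyz"],3),d["conf"]) for d in eyes.tip_of(n,"wrist")[:2]])
np.save("w1.npy",dict(r=r,T=T),allow_pickle=True)
E
```

```text
2.85 [ 0.58608691 -0.18501797  0.20190242] [[ 0.944  0.329  0.001]
 [ 0.329 -0.944 -0.001]
 [ 0.     0.001 -1.   ]] 19.21902102016563 -1.5712210569056337e-06 [-4.35781771e-01  3.91419171e-01  1.54459538e-01  1.33278212e+00
 -9.99057905e-04  7.99578876e-01]
[[1.0, -0.0, 0.0, -0.002], [0.0, 0.946, 0.324, -0.084], [-0.0, -0.324, 0.946, -0.17], [0.0, 0.0, 0.0, 1.0]]
cam_axis [(array([ 0.596, -0.116,  0.052]), 0.82)]
lever_mid [(array([ 0.619, -0.176,  0.048]), 0.95)]
push_plate []
follower [(array([ 0.544, -0.123,  0.024]), 0.69)]
```

View pics/w1.png

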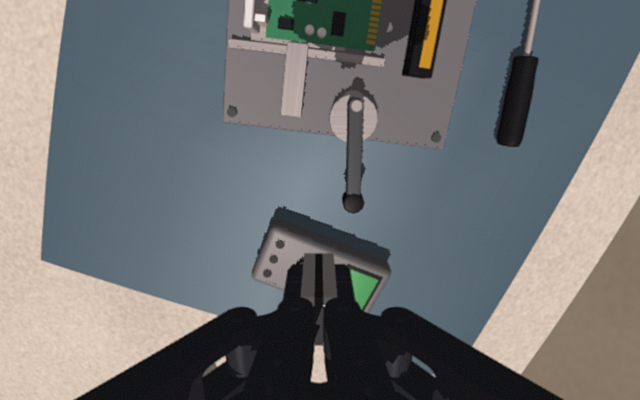

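The wrist picture shows the axle at (356,104), the lever running straight down to the knob at (352,202), and the meter behind the fingers only by perspective. I'll check the geometry from these pixels.

```bash
python3 - <<'E'
from h import *
d=np.load("w1.npy",allow_pickle=True).item();r,T=d["r"],d["T"]
a=atz(r,356,104,.048,T);k=atz(r,352.5,202,.050,T);v=(k-a)[:2]
print("axle",a,"knob",k,np.linalg.norm(v),np.degrees(np.arctan2(v[1],v[0])))
for p in [(267,262),(277,210),(390,248)]: print("meter",atz(r,*p,.032,T))
A=np.array([.597,-.111]);yaw=np.degrees(.208)
for ph in np.r_[-71:12:10,11.9]:
  f=np.radians(ph);print(ph.round(1),(A+.065*np.array([np.cos(f),np.sin(f)])+.0215*np.array([np.sin(f),-np.cos(f)])).round(4))
E
```

```text
axle [ 0.5953616  -0.11230265  0.048     ] knob [ 0.62579075 -0.20119744  0.05      ] 0.09395859497530144 -71.1036547355072
meter [ 0.56513905 -0.30413948  0.032     ]
meter [ 0.5576859  -0.24105741  0.032     ]
meter [ 0.68803133 -0.24297993  0.032     ]
-71.0 [ 0.5978 -0.1795]
-61.0 [ 0.6097 -0.1783]
-51.0 [ 0.6212 -0.175 ]
-41.0 [ 0.632  -0.1699]
-31.0 [ 0.6416 -0.1629]
-21.0 [ 0.65   -0.1544]
-11.0 [ 0.6567 -0.1445]
-1.0 [ 0.6616 -0.1336]
9.0 [ 0.6646 -0.1221]
11.9 [ 0.665  -0.1186]
```

>>> {"api": "send_rows", "payload": {"targets": [[0,0,-0.045,0,255],[0,0,-0.045,0,255],[0,0,-0.045,0,255],[0,0,-0.035,0,255],[0,0,0,0,255]]}}

```text
clock: 3.6
tcp_pos: [0.5795, -0.1764, 0.0289]
orientation: [-0.003, 0.985, 0.171, -0.004]
wrist_force: [-0.6, 0.7, -1.0]
finger_gap: -0.0001
```

>>> {"api": "send_rows", "payload": {"targets": [[0,0,0,0,255],[0.005,0,0,0,255],[0.005,0,0,0,255],[0,0,0,0,255]]}}

```text
clock: 4.0
tcp_pos: [0.5965, -0.1805, 0.0357]
orientation: [0.001, 0.985, 0.17, 0.002]
wrist_force: [-0.0, -0.3, -0.0]
finger_gap: -0.0001
```

>>> {"api": "send_rows", "payload": {"targets": [[0.006,0.0005,-0.003,5,255],[0.006,0.0005,0,5,255],[0.006,0.0016,0,5,255],[0.0055,0.0017,0,5,255],[0.0055,0.0025,0,5,255],[0.0053,0.0026,0,5,255],[0.0048,0.0035,0,5,255],[0.0048,0.0035,0,5,255],[0,0,0,0,255]]}}

```text
clock: 4.9
tcp_pos: [0.6391, -0.1633, 0.0313]
orientation: [0.001, 0.868, 0.497, 0.001]
wrist_force: [-0.2, 0.1, 0.6]
finger_gap: 0.0004
```

```bash
cat > look.py <<'E'
from h import *
import sys
s=monitor.get_state();print(s["clock"],s["tcp_pos"].round(4),s["wrist_force"].round(1))
q=s["orientation"];print("toolx deg",np.degrees(np.arctan2(2*q[1]*q[2],q[1]**2-q[2]**2)))
r=eyes.read_camera("top")
for n in ["cam_axis","lever_mid","push_plate","follower"]: print(n,[(np.round(d["xyz"],3),round(d["conf"],2)) for d in eyes.tip_of(n,"top")[:2]])
cv2.imwrite(sys.argv[1],cv2.resize(r["img"][140:320,280:520,::-1],None,fx=3.3,fy=3.3,interpolation=cv2.INTER_CUBIC))
E
python3 look.py pics/t2.png
```

```text
4.9 [ 0.6391 -0.1633  0.0313] [-0.2  0.1  0.6]
toolx deg 59.61042436566358
cam_axis [(array([ 0.598, -0.114,  0.049]), 0.77)]
lever_mid [(array([ 0.623, -0.175,  0.044]), 0.92)]
push_plate [(array([ 0.477, -0.052,  0.057]), 0.96)]
follower [(array([ 0.551, -0.127,  0.03 ]), 0.58), (array([0.503, 0.122, 0.001]), 0.55)]
```

View pics/t2.png

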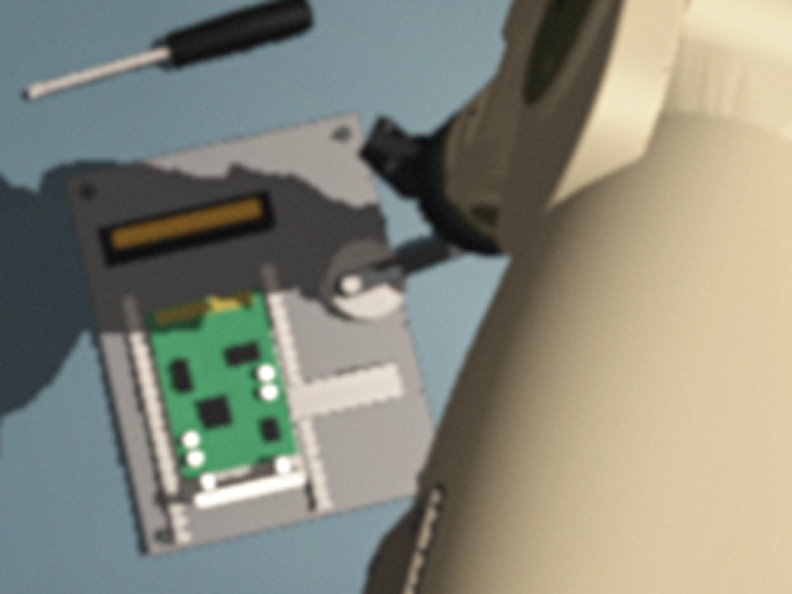

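```bash
cat > wl.py <<'E'
from h import *
import sys
from scipy.spatial.transform import Rotation as Ro
s=monitor.get_state();P=np.eye(4);P[:3,:3]=Ro.from_quat(np.roll(s["orientation"],-1)).as_matrix();P[:3,3]=s["tcp_pos"]
r=eyes.read_camera("wrist");T=P@r["T_tool_cam"]
cv2.imwrite(sys.argv[1],r["img"][:,:,::-1])
print(s["clock"],s["tcp_pos"].round(4),s["wrist_force"].round(1))
for n in ["cam_axis","lever_mid","push_plate"]: print(n,[(np.round(d["xyz"],3),round(d["conf"],2)) for d in eyes.tip_of(n,"wrist")[:2]])
np.save("w.npy",dict(r=r,T=T),allow_pickle=True)
E
python3 wl.py pics/w2.png
python3 - <<'E'
from h import *
r=eyes.read_camera("scene");cv2.imwrite("pics/s2.png",cv2.resize(r["img"][80:280,180:460,::-1],None,fx=2.8,fy=2.8,interpolation=cv2.INTER_CUBIC))
E
```

```text
5.15 [ 0.6378 -0.1636  0.0308] [ 0.3 -0.3  0.4]
cam_axis [(array([ 0.595, -0.116,  0.052]), 0.7)]
lever_mid [(array([ 0.618, -0.176,  0.051]), 0.86)]
push_plate []
```

View pics/w2.png

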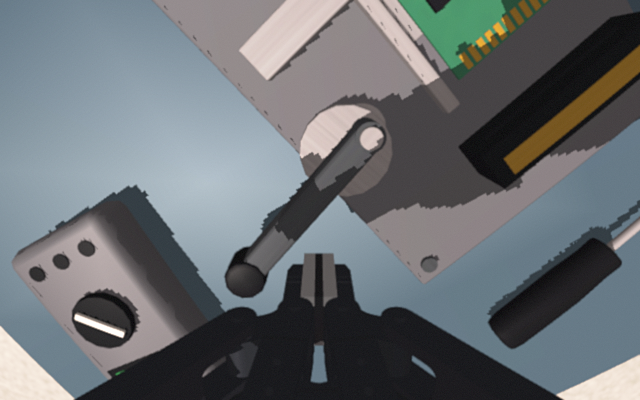

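View pics/s2.png

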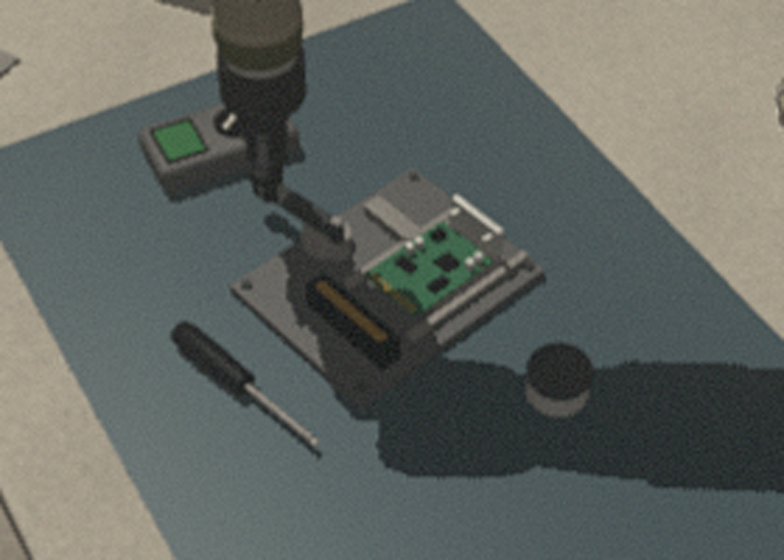

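```bash
python3 - <<'E'
from h import *
d=np.load("w.npy",allow_pickle=True).item();r,T=d["r"],d["T"]
a=atz(r,372,138,.048,T);k=atz(r,245,276,.050,T);v=(k-a)[:2]
print("axle",a,"knob",k,np.linalg.norm(v),np.degrees(np.arctan2(v[1],v[0])))
z=r["z_map"]
def w(u,v):
    s=ray(r,u,v);return (T[:3,:3]@(np.array([*s,1])*z[v,u])+T[:3,3]).round(4)
for p in [(310,256),(327,256),(318,262),(300,272),(245,276),(320,190),(372,138),(430,265),(340,280)]: print(p,w(*p))
print(monitor.get_state()["joint_pos"].round(3))
E
```

```text
axle [ 0.59620585 -0.11270981  0.048     ] knob [ 0.62460703 -0.199883    0.05      ] 0.09168310678660573 -71.95429618479494
(310, 256) [ 0.6251 -0.1616  0.0642]
(327, 256) [ 0.6286 -0.1549  0.065 ]
(318, 262) [ 0.6263 -0.1582  0.0709]
(300, 272) [ 0.6267 -0.1674  0.0707]
(245, 276) [ 0.6249 -0.2002  0.0493]
(320, 190) [ 0.6058 -0.145   0.0461]
(372, 138) [ 0.5955 -0.1129  0.0515]
(430, 265) [ 0.6904 -0.1159  0.0145]
(340, 280) [ 0.6348 -0.1527  0.0778]
[-3.730e-01  5.650e-01  1.000e-03  1.007e+00  0.000e+00  1.590e-01]
```

```bash
python3 - <<'E'
from h import *
d=np.load("w.npy",allow_pickle=True).item();r=d["r"];T=r["T_tool_cam"]
print(r["camera_matrix"].tolist(),r["k1"])
print(proj(r,np.array([[0,0,0],[0,-.011,0],[0.0145,-.011,0],[0,.011,0],[0,-.011,-.019],[0,-.011,-.04]]),T))
z=r["z_map"]
for v in [245,250,252,254,256,260,264,268,272,280,290]:
    u=312;s=ray(r,u,v);print(v,z[v,u].round(4),(T[:3,:3]@(np.array([*s,1])*z[v,u])+T[:3,3]).round(4))
im=r["img"][200:340,220:420,::-1];cv2.imwrite("pics/w2c.png",cv2.resize(im,None,fx=4,fy=4,interpolation=cv2.INTER_CUBIC))
E
```

```text
[[344.166156836279, 0.0, 318.4487053593451], [0.0, 344.166156836279, 200.39345666088514], [0.0, 0.0, 1.0]] -0.06681699271968508
[[320.29659372 246.41419135]
 [320.33137259 227.93693677]
 [347.35718485 227.92535607]
 [320.26249357 264.15317672]
 [320.51769432 243.61324272]
 [320.77529221 265.34726793]]
245 0.2226 [-0.0052  0.0147  0.0315]
250 0.2233 [-0.0052  0.0181  0.031 ]
252 0.223 [-0.0052  0.0192  0.0304]
254 0.1536 [-0.0039 -0.0123 -0.0322]
256 0.1529 [-0.0039 -0.0118 -0.0331]
260 0.1484 [-0.0038 -0.0123 -0.0377]
264 0.1456 [-0.0037 -0.0121 -0.0407]
268 0.1426 [-0.0037 -0.012  -0.044 ]
272 0.1388 [-0.0036 -0.0124 -0.0478]
280 0.1332 [-0.0035 -0.0123 -0.0537]
290 0.1266 [-0.0034 -0.0124 -0.0607]
```

View pics/w2c.png

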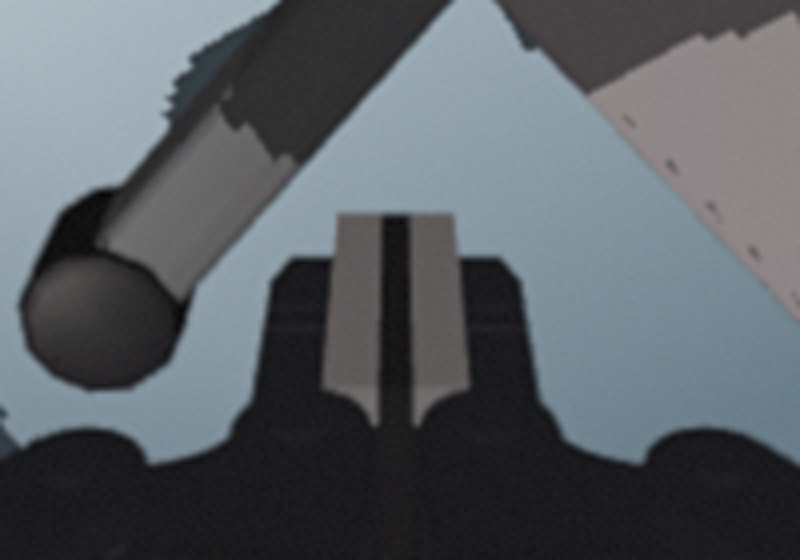

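```bash
python3 - <<'E'
from h import *
r=eyes.read_camera("scene");P=r["pose"];z=r["z_map"]
s=monitor.get_state();print(s["tcp_pos"])
print("proj tcp",proj(r,s["tcp_pos"][None]))
V,U=np.mgrid[90:190,220:320];pts=[]
for v,u in zip(V.ravel(),U.ravel()):
    if z[v,u]>0:
        q=P[:3,:3]@(np.array([*ray(r,u,v),1])*z[v,u])+P[:3,3]
        if np.hypot(*(q[:2]-s["tcp_pos"][:2]))<.022 and q[2]>.02: pts.append((q[2],u,v,*q))
pts=sorted(pts);print(len(pts))
for p in pts[:12]: print(np.round(p,3))
im=r["img"][110:190,220:320,::-1];cv2.imwrite("pics/s2c.png",cv2.resize(im,None,fx=7,fy=7,interpolation=cv2.INTER_CUBIC))
E
```

```text
[ 0.63790006 -0.1634652   0.0305396 ]
proj tcp [[277.83002517 157.74632953]]
141
[ 3.00e-02  2.81e+02  1.55e+02  6.26e-01 -1.69e-01  3.00e-02]
[ 3.00e-02  2.80e+02  1.54e+02  6.26e-01 -1.73e-01  3.00e-02]
[ 3.20e-02  2.78e+02  1.53e+02  6.30e-01 -1.78e-01  3.20e-02]
[ 3.20e-02  2.86e+02  1.57e+02  6.18e-01 -1.54e-01  3.20e-02]
[ 3.20e-02  2.83e+02  1.56e+02  6.24e-01 -1.61e-01  3.20e-02]
[ 3.30e-02  2.82e+02  1.55e+02  6.24e-01 -1.65e-01  3.30e-02]
[ 3.30e-02  2.79e+02  1.53e+02  6.28e-01 -1.76e-01  3.30e-02]
[ 3.50e-02  2.81e+02  1.53e+02  6.24e-01 -1.71e-01  3.50e-02]
[ 3.50e-02  2.83e+02  1.55e+02  6.23e-01 -1.61e-01  3.50e-02]
[ 3.50e-02  2.81e+02  1.54e+02  6.26e-01 -1.67e-01  3.50e-02]
[ 3.70e-02  2.80e+02  1.53e+02  6.27e-01 -1.71e-01  3.70e-02]
[ 3.70e-02  2.85e+02  1.56e+02  6.21e-01 -1.54e-01  3.70e-02]
```

View pics/s2c.png

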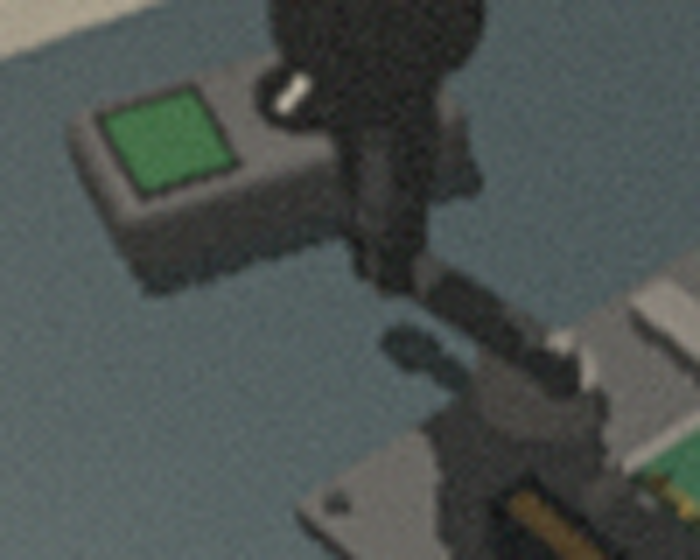

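The fingers crossed the lever without moving it. Wrist depth and the scene view both put the real fingertips about 30 mm higher than the reported TCP, so they passed over it. I'll lift, go back to the robot side and push lower.

>>> {"api": "send_rows", "payload": {"targets": [[0,0,0.03,0,255],[0,0,0.03,0,255],[-0.014,-0.006,0,-8,255],[-0.014,-0.006,0,-8,255],[-0.014,-0.006,0,-8,255],[-0.012,-0.004,0,-8,255],[0,0,0,-8,255],[0,0,0,0,255],[0,0,0,0,255]]}}

```text
clock: 6.35
tcp_pos: [0.5841, -0.1854, 0.0906]
orientation: [0.0, 0.985, 0.171, 0.0]
wrist_force: [-0.6, 0.0, 0.9]
finger_gap: 0.0001
```

>>> {"api": "send_rows", "payload": {"targets": [[0,0,-0.02,0,255],[0,0,-0.02,0,255],[0,0,-0.02,0,255],[0,0,0,0,255],[0,0,0,0,255]]}}

```text
clock: 6.85
tcp_pos: [0.5839, -0.1851, 0.0304]
orientation: [-0.0, 0.985, 0.171, -0.0]
wrist_force: [0.3, -0.4, 0.4]
finger_gap: 0.0001
```

```bash
python3 wl.py pics/w3.png; python3 -c "
from h import *
s=monitor.get_state();q=s['orientation'];print(s['tcp_pos'],q.round(3),s['joint_pos'].round(3))"
```

```text
6.85 [ 0.5839 -0.1851  0.0304] [ 0.3 -0.4  0.4]
cam_axis []
lever_mid [(array([ 0.617, -0.177,  0.047]), 0.67)]
push_plate []
[ 0.5850263  -0.18579174  0.03187423] [0.001 0.985 0.17  0.001] [-0.438  0.484 -0.133  0.951  0.     0.791]
```

View pics/w3.png

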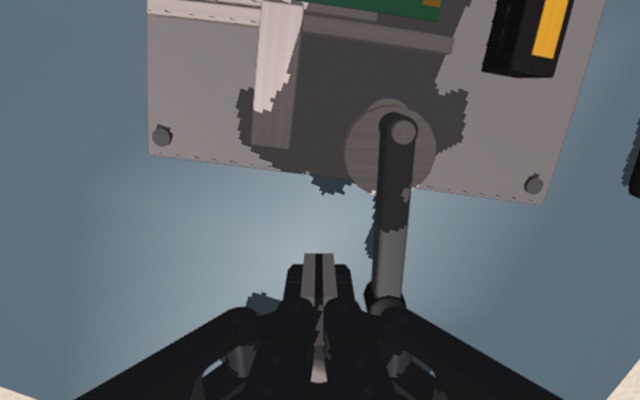

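```bash
python3 - <<'E'
from h import *
d=np.load("w.npy",allow_pickle=True).item();r=d["r"];T=r["T_tool_cam"];z=r["z_map"]
def t(u,v):
    return (T[:3,:3]@(np.array([*ray(r,u,v),1])*z[v,u])+T[:3,3]).round(4)
for p in [(318,250),(308,256),(290,268),(296,280),(345,272),(352,300),(370,320),(395,312),(420,316),(440,330),(480,350),(250,312),(400,345)]: print(p,z[p[1],p[0]].round(3),t(*p))
E
```

```text
(318, 250) 0.222 [-0.0019  0.0183  0.0295]
(308, 256) 0.152 [-0.0062 -0.0114 -0.0341]
(290, 268) 0.15 [-0.014  -0.0074 -0.0377]
(296, 280) 0.141 [-0.0108 -0.007  -0.0467]
(345, 272) 0.145 [ 0.0097 -0.0081 -0.0421]
(352, 300) 0.119 [ 0.01   -0.0127 -0.0687]
(370, 320) 0.116 [ 0.0159 -0.0078 -0.0732]
(395, 312) 0.11 [ 0.0231 -0.0143 -0.0776]
(420, 316) 0.11 [ 0.0313 -0.0128 -0.0778]
(440, 330) 0.103 [ 0.0356 -0.0129 -0.0849]
(480, 350) 0.252 [0.1201 0.1044 0.0318]
(250, 312) 0.113 [-0.0242 -0.0125 -0.0752]
(400, 345) 0.0 [-0.0016 -0.0839 -0.1697]
```

>>> {"api": "send_rows", "payload": {"targets": [[0,0,-0.012,0,255],[0,0,-0.012,0,255],[0,0,0,0,255],[0,0,0,0,255]]}}

```text
clock: 7.45
tcp_pos: [0.5832, -0.185, 0.0055]
orientation: [-0.001, 0.985, 0.17, -0.001]
wrist_force: [0.1, 0.6, 0.5]
finger_gap: -0.0001
```

```bash
python3 wl.py pics/w4.png; python3 - <<'E'
from h import *
d=np.load("w.npy",allow_pickle=True).item();r=d["r"];T=d["T"];z=r["z_map"]
for p in [(318,244),(308,256),(308,260),(330,256)]: print(p,(T[:3,:3]@(np.array([*ray(r,*p),1])*z[p[1],p[0]])+T[:3,3]).round(4))
E
```

```text
7.45 [ 0.5832 -0.185   0.0055] [0.1 0.6 0.5]
cam_axis [(array([ 0.598, -0.115,  0.05 ]), 0.66)]
lever_mid [(array([ 0.617, -0.177,  0.049]), 0.59)]
push_plate []
(318, 244) [ 5.821e-01 -1.876e-01  2.000e-04]
(308, 256) [ 0.5737 -0.1768  0.0389]
(308, 260) [ 0.5736 -0.1763  0.0435]
(330, 256) [ 0.5827 -0.173   0.0399]
```

View pics/w4.png

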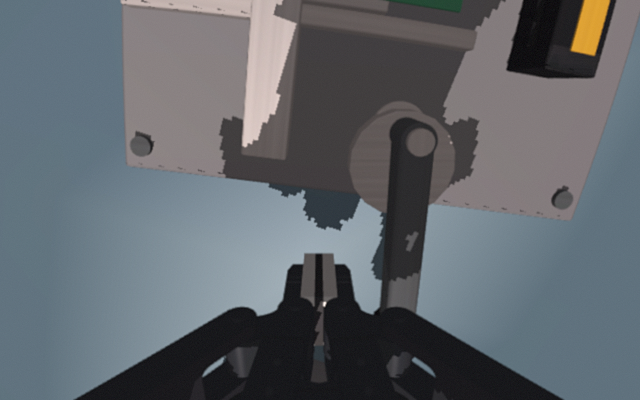

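>>> {"api": "send_rows", "payload": {"targets": [[0,0,-0.006,0,255],[0.0065,0.002,0,0,255],[0.0065,0.002,0,0,255],[0.006,0.0005,0,5,255],[0.006,0.0005,0,5,255],[0.006,0.0016,0,5,255],[0.0055,0.0017,0,5,255]]}}

```text
clock: 8.35
tcp_pos: [0.6192, -0.1777, 0.0004]
orientation: [0.0, 0.941, 0.34, -0.002]
wrist_force: [-6.0, -4.2, 3.9]
finger_gap: -0.0001
```

```bash
python3 wl.py pics/w5.png
```

```text
8.35 [ 6.192e-01 -1.777e-01  4.000e-04] [-6.  -4.2  3.9]
cam_axis [(array([ 0.597, -0.118,  0.049]), 0.95)]
lever_mid [(array([ 0.634, -0.167,  0.05 ]), 0.82), (array([ 0.55 , -0.121,  0.026]), 0.3)]
push_plate []
```

View pics/w5.png

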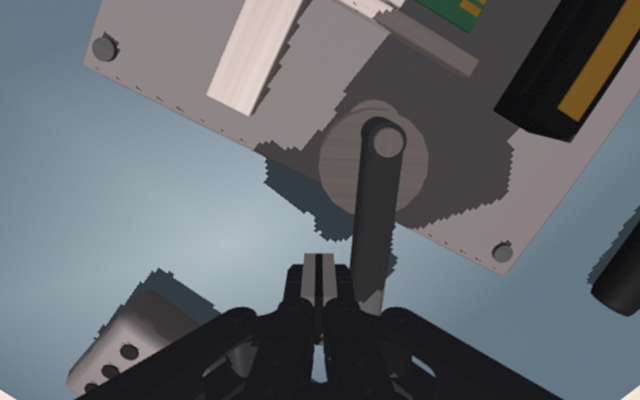

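The lever is now following (contact force about 7 N) and is at roughly -52° in the world frame. I'll continue the arc.

>>> {"api": "send_rows", "payload": {"targets": [[0.0055,0.0025,0,5,255],[0.0053,0.0026,0,5,255],[0.0048,0.0035,0,5,255],[0.0048,0.0035,0,5,255],[0.0042,0.0042,0,5,255],[0.0042,0.0043,0,5,255],[0.0034,0.005,0,5,255],[0.0033,0.005,0,5,255],[0,0,0,0,255]]}}

```text
clock: 9.45
tcp_pos: [0.6561, -0.147, 0.0005]
orientation: [0.0, 0.769, 0.64, -0.0]
wrist_force: [-3.1, -3.7, 0.4]
finger_gap: -0.0001
```

```bash
python3 wl.py pics/w6.png
```

```text
9.45 [ 6.561e-01 -1.470e-01  5.000e-04] [-3.1 -3.7  0.4]
cam_axis [(array([ 0.596, -0.115,  0.05 ]), 0.84)]
lever_mid [(array([ 0.659, -0.128,  0.05 ]), 0.58)]
push_plate []
```

View pics/w6.png

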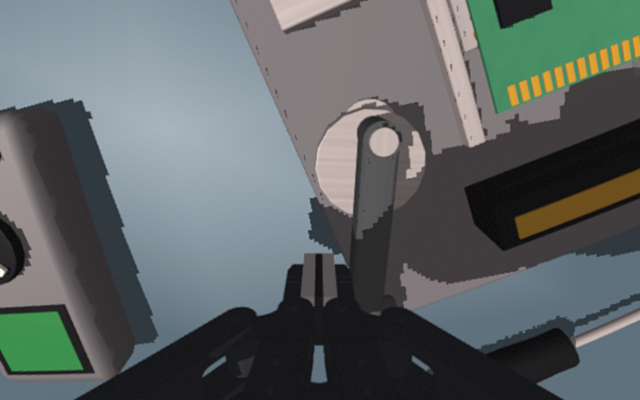

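>>> {"api": "send_rows", "payload": {"targets": [[0.0025,0.0055,0,5,255],[0.0024,0.0055,0,5,255],[0.0015,0.0057,0,5,255],[0.0015,0.0057,0,5,255],[0,0,0,0,255]]}}

```text
clock: 10.15
tcp_pos: [0.6642, -0.1243, 0.0005]
orientation: [0.0, 0.646, 0.763, -0.0]
wrist_force: [-0.4, -4.3, -1.0]
finger_gap: -0.0002
```

```bash
python3 wl.py pics/w7.png
```

```text
10.15 [ 6.642e-01 -1.243e-01  5.000e-04] [-0.4 -4.3 -1. ]
cam_axis [(array([ 0.596, -0.112,  0.051]), 0.82)]
lever_mid [(array([ 0.66 , -0.106,  0.051]), 0.64)]
push_plate []
```

View pics/w7.png

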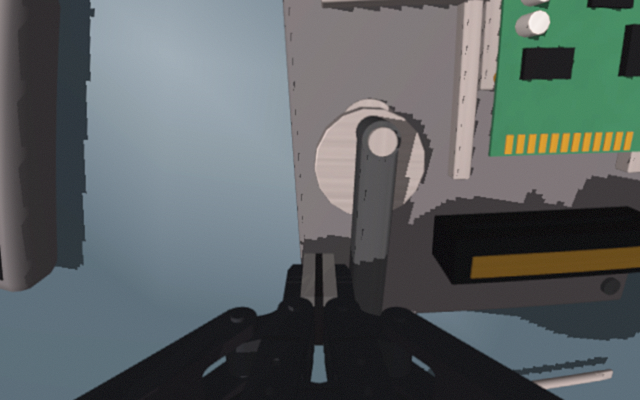

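```bash
python3 - <<'E'
from h import *
d=np.load("w.npy",allow_pickle=True).item();r=d["r"];T=d["T"]
def ang(p,q,z):
    a=atz(r,*p,z,T);b=atz(r,*q,z,T);v=b-a;return np.degrees(np.arctan2(v[1],v[0])).round(2),a.round(4)
print("lever right edge",ang((398,150),(383,305),.048))
print("axle->mid",ang((382,141),(369,290),.048))
print("base edge",ang((287,10),(301,240),.012))
im=r["img"][100:330,280:480,::-1];cv2.imwrite("pics/w7c.png",cv2.resize(im,None,fx=2.6,fy=2.6,interpolation=cv2.INTER_CUBIC))
E
```

```text
lever right edge (np.float64(8.45), array([ 0.5979, -0.1064,  0.048 ]))
axle->mid (np.float64(8.01), array([ 0.5958, -0.1128,  0.048 ]))
base edge (np.float64(11.86), array([ 0.5533, -0.1562,  0.012 ]))
```

View pics/w7c.png

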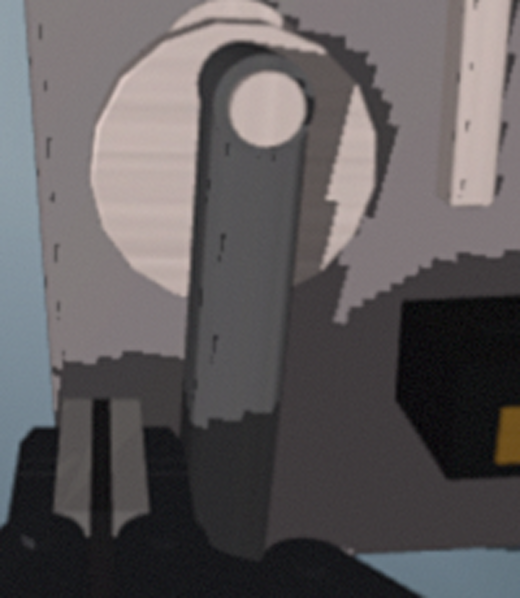

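The lever is at about 8° and the jig at 11.9°, so the cam is at about +0.07 rad. One small nudge, then back off to the right and lift.

>>> {"api": "send_rows", "payload": {"targets": [[0.0005,0.004,0,1.5,255],[0,0,0,0,255],[0,-0.01,0,0,255],[0,-0.01,0,0,255],[0,0,0.04,0,255],[0,0,0.05,0,255],[0,0,0.05,0,255],[-0.03,-0.02,0,0,255],[-0.04,0,0,0,255],[-0.04,0,0,0,255],[0,0,0,0,255]]}}

```text
clock: 11.45
tcp_pos: [0.5481, -0.1588, 0.1397]
orientation: [-0.003, 0.637, 0.771, -0.001]
wrist_force: [0.6, -0.5, 0.5]
finger_gap: 0.0
```

```bash
python3 look.py pics/t8.png; python3 wl.py pics/w8.png
```

```text
11.45 [ 0.5481 -0.1588  0.1397] [ 0.6 -0.5  0.5]
toolx deg 100.93512225164827
cam_axis [(array([ 0.596, -0.112,  0.047]), 0.8)]
lever_mid [(array([ 0.665, -0.099,  0.042]), 0.59)]
push_plate [(array([ 0.48 , -0.05 ,  0.059]), 0.92)]
follower [(array([ 0.548, -0.125,  0.03 ]), 0.81)]
11.7 [ 0.556  -0.1606  0.1411] [ 0.2 -0.5 -0.3]
cam_axis [(array([ 0.597, -0.115,  0.048]), 0.96)]
lever_mid [(array([ 0.661, -0.102,  0.048]), 0.86)]
push_plate [(array([ 0.481, -0.054,  0.056]), 0.65)]
```

View pics/w8.png

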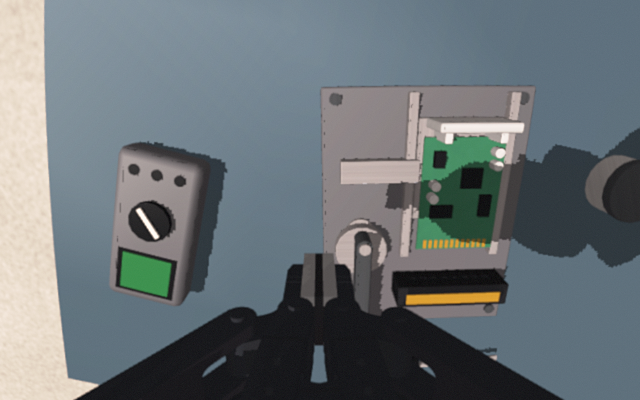

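The lever is now parallel to the slide; the network points put it at about 11.3° against the jig's 11.9°. The carriage hasn't moved. Next I move behind the push plate.

>>> {"api": "send_rows", "payload": {"targets": [[-0.03,0.025,0,1,255],[-0.03,0.025,0,0,255],[-0.03,0.025,0,0,255],[-0.03,0.026,0,0,255],[0,0,0,0,255],[0,0,-0.03,0,255],[0,0,-0.03,0,255],[0,0,-0.03,0,255],[0,0,0,0,255],[0,0,0,0,255]]}}

```text
clock: 12.9
tcp_pos: [0.4347, -0.0592, 0.0507]
orientation: [-0.0, 0.629, 0.777, -0.0]
wrist_force: [-0.1, 0.3, 0.2]
finger_gap: 0.0002
```

```bash
python3 wl.py pics/w9.png; python3 look.py pics/t9.png
```

```text
12.9 [ 0.4347 -0.0592  0.0507] [-0.1  0.3  0.2]
cam_axis []
lever_mid []
push_plate []
13.1 [ 0.436  -0.0596  0.052 ] [-0.5  1.2 -0. ]
toolx deg 102.05712965277853
cam_axis [(array([ 0.598, -0.114,  0.046]), 0.9)]
lever_mid [(array([ 0.667, -0.099,  0.042]), 0.75), (array([ 0.746, -0.015, -0.004]), 0.44)]
push_plate [(array([ 0.48 , -0.051,  0.06 ]), 0.62), (array([ 0.549, -0.128,  0.032]), 0.52)]
follower [(array([ 0.552, -0.127,  0.031]), 0.78), (array([ 0.749, -0.012, -0.004]), 0.25)]
```

View pics/w9.png

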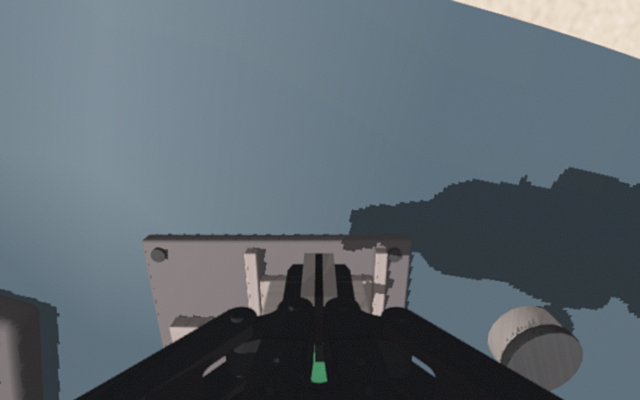

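View pics/t9.png

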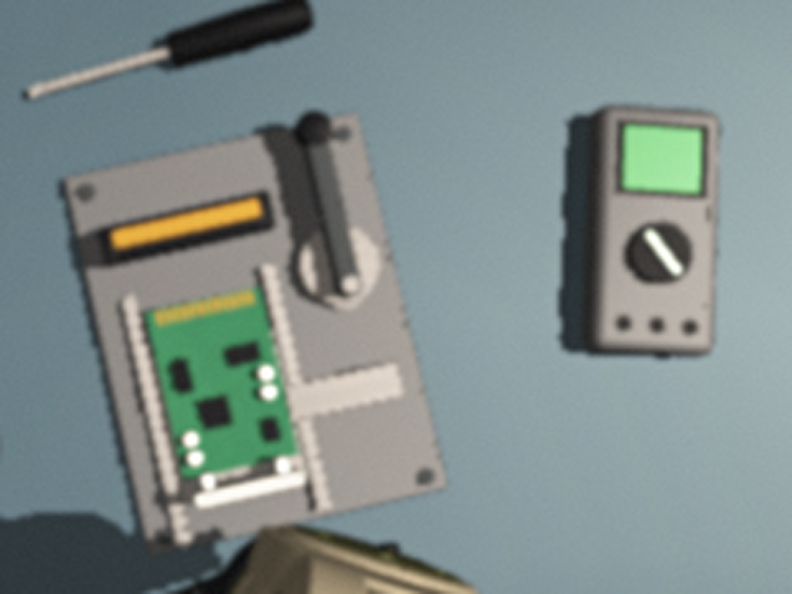

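The lever lies parallel to the slide, with the axle at (349,284) and the knob at (313,125) in the crop. The fingers are centred behind the plate, so I descend and push in short steps.

>>> {"api": "send_rows", "payload": {"targets": [[0,0,-0.022,0,255],[0,0,-0.021,0,255],[0,0,0,0,255],[0.01,0.0021,0,0,255],[0.01,0.0021,0,0,255],[0.0078,0.0017,0,0,255],[0.005,0.001,0,0,255],[0.005,0.001,0,0,255],[0,0,0,0,255]]}}

```text
clock: 14.25
tcp_pos: [0.473, -0.051, 0.0076]
orientation: [0.0, 0.629, 0.778, 0.0]
wrist_force: [0.5, -0.3, -1.0]
finger_gap: -0.0001
```

```bash
python3 look.py pics/t10.png
```

```text
14.25 [ 0.473  -0.051   0.0076] [ 0.5 -0.3 -1. ]
toolx deg 102.0799556581741
cam_axis [(array([ 0.596, -0.118,  0.045]), 0.97)]
lever_mid [(array([ 0.666, -0.099,  0.045]), 0.89)]
push_plate [(array([ 0.485, -0.052,  0.058]), 0.64)]
follower [(array([ 0.561, -0.124,  0.032]), 0.71)]
```

View pics/t10.png

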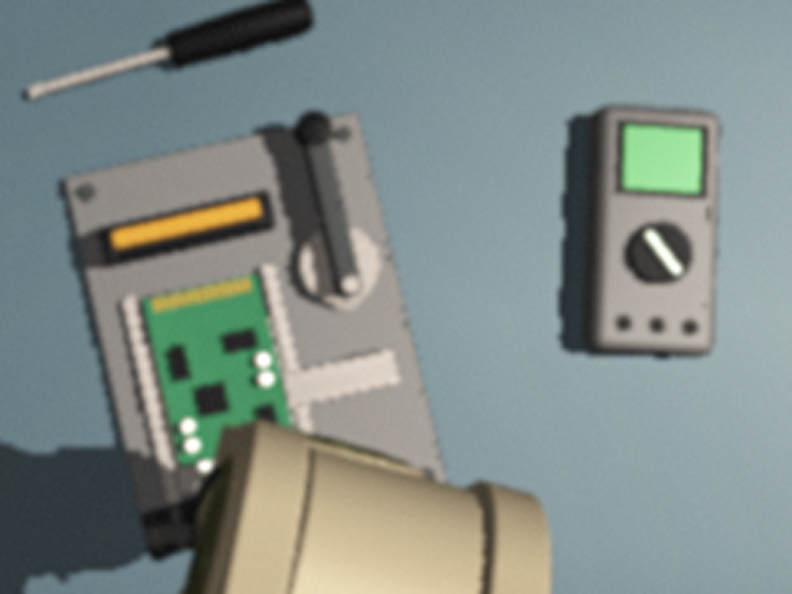

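>>> {"api": "send_rows", "payload": {"targets": [[0.005,0.001,0,0,255],[0.005,0.001,0,0,255],[0.005,0.001,0,0,255],[0.004,0.0009,0,0,255],[0,0,0,0,255]]}}

```text
clock: 15.0
tcp_pos: [0.4921, -0.0471, 0.0074]
orientation: [0.0, 0.629, 0.778, 0.0]
wrist_force: [-1.6, 0.6, -0.1]
finger_gap: 0.0001
```

>>> {"api": "send_rows", "payload": {"targets": [[0.002,0.0004,0,0,255],[0.002,0.0004,0,0,255],[0,0,0,0,255]]}}

```text
clock: 15.3
tcp_pos: [0.4954, -0.0464, 0.0074]
orientation: [-0.0, 0.629, 0.777, 0.0]
wrist_force: [-1.7, 1.0, -0.4]
finger_gap: 0.0001
```

```bash
python3 look.py pics/t11.png
```

```text
15.3 [ 0.4954 -0.0464  0.0074] [-1.7  1.  -0.4]
toolx deg 102.06127086030374
cam_axis [(array([ 0.595, -0.114,  0.043]), 0.58)]
lever_mid [(array([ 0.667, -0.1  ,  0.045]), 0.92)]
push_plate []
follower [(array([ 0.582, -0.121,  0.031]), 0.68)]
```

View pics/t11.png

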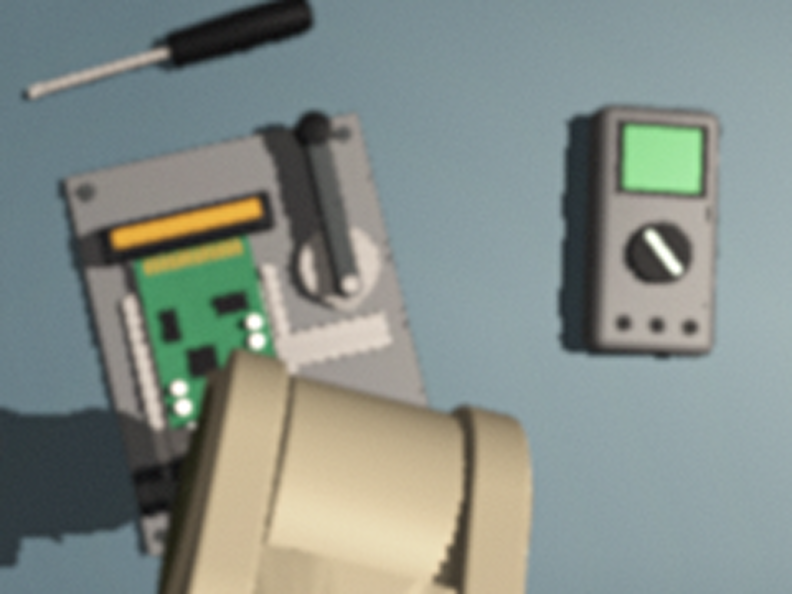

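>>> {"api": "send_rows", "payload": {"targets": [[0.002,0.0004,0,0,255],[0.002,0.0004,0,0,255],[0,0,0,0,255]]}}

```text
clock: 15.85
tcp_pos: [0.4994, -0.0457, 0.0075]
orientation: [0.0, 0.629, 0.777, 0.0]
wrist_force: [-2.9, -0.5, 0.9]
finger_gap: -0.0002
```

>>> {"api": "send_rows", "payload": {"targets": [[0.002,0.0004,0,0,255],[0,0,0,0,255]]}}

```text
clock: 16.05
tcp_pos: [0.5015, -0.0452, 0.0075]
orientation: [0.0, 0.629, 0.778, 0.0]
wrist_force: [-2.1, -0.2, 1.3]
finger_gap: -0.0
```

>>> {"api": "send_rows", "payload": {"targets": [[0.002,0.0004,0,0,255],[0,0,0,0,255]]}}

```text
clock: 16.25
tcp_pos: [0.5035, -0.0448, 0.0075]
orientation: [0.0, 0.629, 0.777, 0.0]
wrist_force: [-2.3, 0.6, 0.2]
finger_gap: 0.0004
```

>>> {"api": "send_rows", "payload": {"targets": [[0.002,0.0004,0,0,255],[0,0,0,0,255]]}}

```text
clock: 16.45
tcp_pos: [0.5035, -0.0448, 0.0075]
orientation: [-0.001, 0.629, 0.777, -0.001]
wrist_force: [-7.5, -1.4, 5.9]
finger_gap: 0.0001
```

>>> {"api": "send_rows", "payload": {"targets": [[0.002,0.0004,0,0,255],[0,0,0,0,255]]}}

```text
clock: 16.65
tcp_pos: [0.5034, -0.0448, 0.0074]
orientation: [-0.002, 0.629, 0.777, -0.003]
wrist_force: [-13.4, -3.5, 10.7]
finger_gap: 0.0001
```

```bash
python3 look.py pics/t12.png
```

```text
16.65 [ 0.5034 -0.0448  0.0074] [-13.4  -3.5  10.7]
toolx deg 102.00821219106291
cam_axis [(array([ 0.598, -0.115,  0.045]), 0.89)]
lever_mid [(array([ 0.668, -0.096,  0.046]), 0.56)]
push_plate []
follower [(array([ 0.588, -0.121,  0.031]), 0.78)]
```

View pics/t12.png

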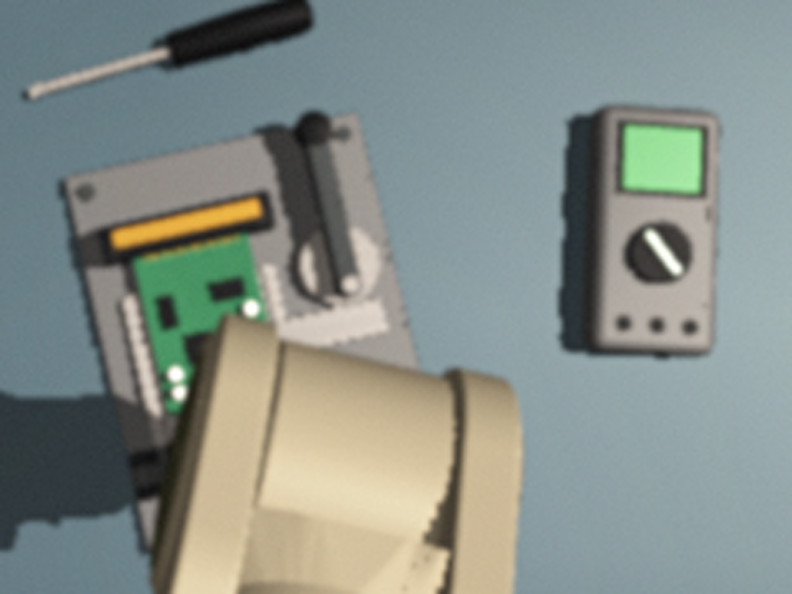

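Hard stop: the force rose to 14 N with no further motion, after roughly 39–40 mm of travel. I'll back off along the slide, lift away, and verify.

>>> {"api": "send_rows", "payload": {"targets": [[-0.006,-0.0012,0,0,255],[-0.015,-0.003,0,0,255],[-0.02,-0.004,0,0,255],[-0.01,-0.002,0.03,0,255],[0,0,0.05,0,255],[0,0,0.05,0,255],[-0.03,0,0.03,0,255],[0,0.04,0,0,255],[0,0.04,0,0,255],[0,0,0,0,255],[0,0,0,0,255]]}}

```text
clock: 18.0
tcp_pos: [0.4272, 0.0263, 0.1681]
orientation: [0.001, 0.628, 0.778, 0.001]
wrist_force: [-0.1, -0.5, 0.2]
finger_gap: 0.0001
```

```bash
python3 look.py pics/t13.png; python3 - <<'E'
from h import *
for n in ["meter","tin","driver"]: print(n,[(np.round(d["xyz"],3),round(d["conf"],2)) for d in eyes.tip_of(n,"top")[:1]])
E
```

```text
18.0 [0.4272 0.0263 0.1681] [-0.1 -0.5  0.2]
toolx deg 102.19831606714502
cam_axis [(array([ 0.599, -0.113,  0.048]), 0.6)]
lever_mid [(array([ 0.663, -0.098,  0.044]), 0.73), (array([ 0.517, -0.041,  0.06 ]), 0.54)]
push_plate [(array([ 0.516, -0.043,  0.059]), 0.81)]
follower [(array([ 0.59 , -0.119,  0.029]), 0.58)]
meter [(array([ 0.627, -0.302,  0.002]), 0.75)]
tin [(array([0.506, 0.12 , 0.   ]), 0.56)]
driver [(array([ 0.745, -0.013, -0.001]), 0.92)]
```

View pics/t13.png

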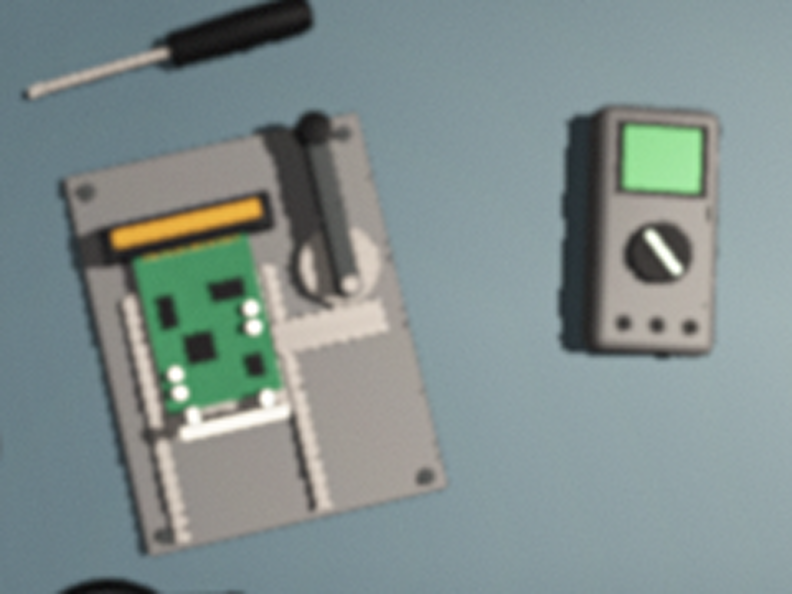

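```bash
python3 - <<'E'
from h import *
r=np.load("top.npy",allow_pickle=True).item()
px=lambda x,y,z:atz(r,280+(x+.5)/3.3-.5,140+(y+.5)/3.3-.5,z)[:2]
a=px(348.5,284,.048);k=px(313.5,126,.05);v=k-a;print("cam",.2076-np.arctan2(v[1],v[0]))
print("travel",np.linalg.norm((px(182,436,.058)+px(289,411,.058)-px(197,501,.058)-px(303,478,.058))/2))
print(ticket.hand_in())
E
```

```text
cam 0.010447207851576712
travel 0.038303324236736415
the job is handed in; nothing more can be done
None
```

The lever now points straight ahead and the carriage is against its end stop. I handed the job in at about 18 s, but one event early on may have counted as a failure.

**What I did:** I pushed the lever round with the outside of the closed fingers, backed off, then pushed the carriage forward by the back of its plate. After that I pulled the arm clear. Nothing was gripped.

**Possible failure:** my first pass went over the lever without moving it. The real fingertips sit about 30 mm higher than the reported TCP, going by wrist depth and the scene view. I lifted, went back and redid the push about 30 mm lower.

During that pass the grasp point crossed above the lever. If the judge uses the real fingers, it was well above the forbidden zone. If it works from the reported TCP, that crossing could count as taking the lever between the fingers. I can't tell which applies.

**Last checks:**
- **Cam:** about 0.01 rad from straight ahead, measured in the top picture (limit 0.25).
- **Carriage, before the push:** it had not visibly moved when the lever was set.
- **Carriage, after the push:** it met a hard stop, with the force rising from about 2 N to 14 N and no more motion. Travel came out between 38 and 40 mm depending on the method: 38.3 mm from pixels, about 39 mm from the TCP and about 40 mm from the follower. I could not read the joint value itself.
- **Bystanders:** the meter, tin and screwdriver read within about 5 mm of where they started, which is about the networks' accuracy.
- **Robot:** clear of everything, with wrist force near zero.

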